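Find the high side of a turned blank with a dial indicator

TASK

Gently lower the dial indicator by its orange handle onto the wooden blank until the red needle stands straight up at the green mark, and let go. Then turn the mandrel by its spokes, keeping it lying in its V-blocks, to find where the blank runs highest, and leave it resting with that high side right under the plunger (needle at its most clockwise). Do not jam the plunger, force the mandrel out of the V-blocks or upset the other things on the bench.

Things in the scene. Friction and masses are not known exactly. Their poses are not given: they have to be found in the camera images.
- fixture: Inspection stand fixed to the bench: plate 190 x 200 x 12 mm, two steel V-blocks (90 degree V, 62 mm wide along x, 22 mm thick, at y = -55 and +55 mm, tops 95 mm up), round column 18 mm thick at x = -80, y = 0, top 250 mm up. Origin on the bench below the plunger and blank; y along the mandrel's axis, which lies at x = 0, 85 mm up; x level, across the mandrel, away from the column; z up.
- carriage (a joint): Blue slide on the stand's column that carries the dial indicator: metres lowered from the top of its travel (0 to 0.060). It stays where it is left; pushing it down takes about 5 N, plus up to 2 N from the plunger.
- handle (a point): Grip point of the orange handle on top of the slide, an upright bar 18 x 18 mm, reaching 20 mm above this point and 50 mm below it to the blue arm; at fixture x = -22, y = 0 mm. Grip it across the fixture's y: the column and the dial stand on its -x and +x sides, the dial 25 mm or more below this point.
- plunger (a joint): Indicator plunger, a vertical sprung pin: metres pushed in from fully out (0 to 0.018, where it jams). Spring 0.5 N plus 0.08 N per mm. The red needle on the dial (80 mm across, facing up and away from the column) turns clockwise 0.25 rad per mm and stands straight up, at the long green mark, at 0.009.
- tip (a point): Lowest point of the plunger's red ball foot (10 mm), at fixture x = 0, y = 0. At the start it is above the blank; resting on the blank, its height follows the blank's top: about 112.1 mm above the bench on the high side, 105.1 mm on the low side.
- mandrel: Loose steel mandrel, 0.7 kg, shaft 18 mm thick, lying in the oiled V-blocks; turns with light friction and stays where left. Origin on its axis midway between the V-blocks, y along the shaft, parallel to the fixture's y. Turning it so that its top goes to fixture +x is a positive turn about y. Collars beside one V-block stop it sliding endways.
- hub (a point): On the mandrel's axis, in its brass hub (30 mm across), at mandrel y = -115 mm. Four steel spokes, 8 mm thick, reach 58 mm from here along the mandrel's +z (red tip), +x, -z and -x (black tips); at the start the red one points up. Pushing the tip of the top spoke sideways (3 N or so) turns the mandrel.
- blank_mid (a point): On the mandrel's axis, in the middle of the round maple blank it carries between the V-blocks: 48 mm in diameter, 56 mm long, glued on 3.5 mm off the axis in an unknown direction (not straight up at the start). Its highest line passes under the plunger once a turn; the plunger tip rises and falls by 7 mm in all, as a sine of the turn angle.
- spare_center (a point): Spare wooden blank standing beside the stand, 42 mm in diameter, 50 mm high; point at its middle. Leave alone.
- jar: Amber glass jar with a brass lid, 72 mm across, 110 mm high; origin under its base. Leave alone.
- spray: Clear spray bottle, 42 mm across, 130 mm high; origin under its base. Leave alone.
- beaker: Glass beaker, 72 mm across, 95 mm high; origin under its base. Leave alone.
- cork_block: Cork sanding block, 90 x 60 x 40 mm; origin under its base. Leave alone.
- chisel: Slim hand tool with a wooden handle lying on the bench, its length along its x. Leave alone.
- varnish_brush: Brush lying on the bench beside the stand, its length along its x. Leave alone.

How it is judged:
By the outcome, as a careful person would: the job done as asked, in the order asked, and still so for the second after the job is handed in, with the robot touching nothing.
It also fails if it takes over 72 s, if anything falls off the work surface, if the arm or the gripper's body presses on something with over 40 N, if the wrist force passes 120 N, or if a joint passes its speed limit or range.

ROBOT

A 6-joint arm with a two-finger parallel gripper is mounted at the origin on the work surface. World frame = base frame: x ahead of the robot, y to its left, z up, the work surface at z = 0. Lengths are in mm, angles in rad, forces in N, time in s.
With the tool pointing down it reaches from about 350 to 925 mm from the base axis. Payload 6.4 kg.
Tool frame: the origin (TCP) lies midway between the tips of the shut fingers; the grasp point (between the pads) lies ctrl.grip_depth behind it (ctrl.grip_depth is the distance from the TCP to the grasp point, in mm); z points along the fingers, y is the line along which they close (so a half turn about z gives the same grasp; the last joint's range is limited). The gripper opens to 94 mm and grips with 3 to 60 N. Pads are 16 mm wide; open, the fingers measure 119 mm over their backs; the gripper's body (75 mm by 177 mm) begins 78 mm behind the grasp point.
Start: joints at [-0.174, 0.245, 1.558, -0, 1.339, -0.174], TCP at [650.011, 0.004, 205.455] pointing down, gripper open.
Joint ranges: [-3.13, 3.13], [-1.02, 2.26], [0.13, 2.54], [-0.95, 4.09], [0.21, 2.88], [-2.74, 2.74]. Speed limits (rad/s): [2.57, 2.57, 3.14, 3.14, 3.14, 3.14].

INTERFACE

Orientations are given as [roll, pitch, yaw] about the fixed x, y, z axes, in that order (R = Rz(yaw) Ry(pitch) Rx(roll)).
In Python, from plant import monitor, optics, job, ctrl gives the robot as it stands.
- The arm moves only by the tool apply_moves, never from a script. Its argument "plan" is a list of rows, each an object with "angular": the turn, a rotation vector about the tool's x, y, z in degrees, a list of three; "linear": the shift along the tool's x, y, z in cm, a list of three; "hand": the finger opening in cm, from 0 to 9.4. A call has 1 to 20 rows; each row shifts and turns the commanded pose from where the row before left it, along the tool's axes as they then stand; what a row does not reach is not made up. A row lasts 1/10 s, in which the tool goes at most 50 mm and 8.59 degrees, less where a joint would pass 70% of its speed; a pose out of reach is approached as far as the arm can. A call is refused whole if a number of a shift passes 5 or a number of a turn 8.59, either way. A call with a gripper value outside its range is refused whole. The fingers move at their own pace and stop on an object; the grip force is fixed at half the most. Time passes only in rows, so rows that do not move let the fingers close. It gives the time, the measured TCP pose, the force, the opening and the grip force at its end, in the units of the state.
- monitor.read_state(): the state, without advancing time (a new reading comes with each control period).
- optics.read_camera(name): name is "scene" or "side" or "wrist"; returns the picture (420x560x3 uint8, red, green, blue); there is no depth.
- optics.get_calibration(name): a dict with "K" (3x3 intrinsics, pixels), "xyz" and "orientation" of the camera in the world. Camera axes: x right, y down, z forward; pixel columns grow to the right and rows downward; lengths in mm; the calibration is good to about 2 mm. A picture is of the moment at which its call begins: read the wrist's pose just before it. get_calibration takes no time and is no camera call; for the wrist camera it gives the pose at the moment of the call.
- job.hand_in(): hands the job in; it is judged then, once.
The state is a dict: "time_s": time; "joint_pos": joint angles; "joint_velocities": joint speeds; "joint_efforts": joint torques, N m; "eef_pos": TCP position; "ee_rot": TCP orientation; "wrist_force": force on the tool from outside, world axes, zero at the start; "ft_torque": the same for the moment, N m; "finger_gap": finger opening in mm; "grasp_force": force on a finger pad.
Only numpy, scipy, OpenCV 4.12 (cv2) and the standard library are available. Lean on these libraries where they do the work, as an engineer would, in place of code of your own. Each camera call takes 0.05 s, during which the arm holds its last target. There are 200 camera calls.

## Working session

There is one attempt and no reset: what is moved stays moved. The work goes in short steps, Python scripts to look and compute and a tool call to move; the robot and the scene stay as the last step left them, time stands still between calls to the robot, and variables do not carry over. Pictures are saved under pics/ and viewed, at most 10 in all, crops included, and the job is handed in when it is done.

Besides the shell and the picture viewer there is one more tool, called after ">>>" as name(argument=value, ...), one argument or row to a line, values as JSON. apply_moves: Moves the arm, as the interface text tells. Its arguments: {"type":"object","properties":{"plan":{"type":"array","items":{"type":"object","properties":{"angular":{"type":"array","items":{"type":"number"}},"linear":{"type":"array","items":{"type":"number"}},"hand":{"type":"number"}}}}},"required":["plan"]}

```bash
ls; mkdir -p pics
python3 - <<'E'
from plant import monitor, optics, job, ctrl
import cv2
print(monitor.read_state(), ctrl.grip_depth)
for n in ("scene","side"):
    c=optics.get_calibration(n); print(n,c)
    cv2.imwrite(f"pics/{n}0.png",cv2.cvtColor(optics.read_camera(n),cv2.COLOR_RGB2BGR))
E
```

```text
pics
{'time_s': 0.0, 'joint_pos': array([-1.74136321e-01,  2.45826910e-01,  1.55897452e+00,  1.94877546e-05,
        1.33864668e+00, -1.74122484e-01]), 'joint_velocities': array([-0.00104781,  0.00144369, -0.0007294 , -0.00094098, -0.00023806,
       -0.00047992]), 'joint_efforts': array([ 8.38778797e-04, -4.15839279e+01, -3.14599335e+01,  6.84806099e-02,
        3.33599187e-02, -1.41738678e-04]), 'eef_pos': array([6.49426709e+02, 8.85467136e-02, 2.04358357e+02]), 'ee_rot': array([-3.13976854e+00, -3.40115759e-04,  1.57077768e+00]), 'wrist_force': array([0.92285797, 0.7042813 , 0.20528307]), 'ft_torque': array([3.82906117e-05, 2.17856944e-02, 1.05802777e-02]), 'grasp_force': 0.0, 'finger_gap': 93.97114129453269} 18.8
scene {'K': array([[426.98533715,   0.        , 284.64013062],
       [  0.        , 426.98533715, 218.23030097],
       [  0.        ,   0.        ,   1.        ]]), 'xyz': array([1391.26498076, -202.15857287,  769.12070902]), 'orientation': array([-2.20746373,  0.00321403,  1.31506361])}
side {'K': array([[431.46549259,   0.        , 277.07623944],
       [  0.        , 431.46549259, 211.22001313],
       [  0.        ,   0.        ,   1.        ]]), 'xyz': array([ 859.15420567, -611.95684609, 1073.54997078]), 'orientation': array([-2.49700727e+00,  5.04202202e-04,  4.01306710e-01])}
```

View pics/scene0.png

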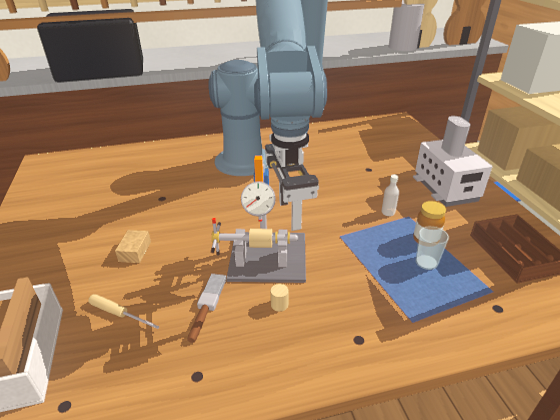

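View pics/side0.png

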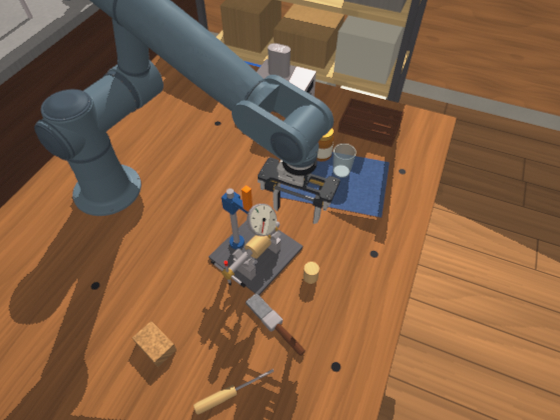

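The scene view shows the stand: orange handle at about (259,167), dial at (258,199), blank at (261,238) and hub with spokes at (216,236). In the side view the handle is at (247,197) and the hub at (228,270). The fixture's +x points roughly towards the scene camera.

```bash
cat > h.py <<'E'
from plant import monitor, optics, job, ctrl
import cv2, numpy as np
from scipy.spatial.transform import Rotation as Ro
def cal(n):
    c=optics.get_calibration(n); return c["K"],np.array(c["xyz"]),Ro.from_euler("xyz",c["orientation"]).as_matrix()
def ray(n,p,c=None):
    K,o,R=c or cal(n); d=R@np.linalg.inv(K)@np.array([p[0],p[1],1.]); return o,d/np.linalg.norm(d)
def onz(n,p,z):
    o,d=ray(n,p); return o+d*(z-o[2])/d[2]
def tri(a,b):
    A=np.zeros((3,3));v=np.zeros(3);L=[]
    for o,d in (a,b):
        P=np.eye(3)-np.outer(d,d);A+=P;v+=P@o;L.append((P,o))
    x=np.linalg.solve(A,v); return x,[np.linalg.norm(P@(x-o)) for P,o in L]
def proj(n,X,c=None):
    K,o,R=c or cal(n); q=K@R.T@(np.asarray(X)-o); return q[:2]/q[2]
def blobs(img,lo,hi,box,amin=3):
    x0,y0,x1,y1=box; hsv=cv2.cvtColor(img[y0:y1,x0:x1],cv2.COLOR_RGB2HSV)
    m=cv2.inRange(hsv,np.array(lo),np.array(hi))
    n,_,s,c=cv2.connectedComponentsWithStats(m)
    return [(tuple(np.round(c[i]+[x0,y0],1)),s[i].tolist()) for i in range(1,n) if s[i][4]>=amin]
E
python3 - <<'E'
from h import *
im={n:cv2.cvtColor(cv2.imread(f"pics/{n}0.png"),cv2.COLOR_BGR2RGB) for n in("scene","side")}
B={"scene":(190,140,320,290),"side":(200,170,310,300)}
for n in im:
    for name,lo,hi in (("orange",(5,200,190),(16,255,255)),("red",(0,170,120),(4,255,255)),("red2",(174,170,120),(180,255,255)),("blue",(100,120,60),(118,255,255)),("maple",(15,80,150),(28,200,255))):
        print(n,name,[b for b in blobs(im[n],lo,hi,B[n],4)][:8])
big=[cv2.resize(im[n][y0:y1,x0:x1],None,fx=f,fy=f,interpolation=cv2.INTER_CUBIC) for n,f,(x0,y0,x1,y1) in (("scene",4,(200,140,320,290)),("side",4,(200,180,310,300)))]
h=max(b.shape[0] for b in big)
big=[cv2.copyMakeBorder(b,0,h-b.shape[0],0,0,cv2.BORDER_CONSTANT) for b in big]
c=np.hstack(big)[:, :]; c=cv2.resize(c,(800,int(c.shape[0]*800/c.shape[1]))); print(c.shape)
cv2.imwrite("pics/crop0.png",c[:,:,::-1])
E
```

```text
scene orange [((np.float64(258.1), np.float64(169.7)), [64, 19, 9, 22, 141])]
scene red [((np.float64(213.6), np.float64(220.2)), [23, 78, 3, 5, 11])]
scene red2 []
scene blue [((np.float64(266.1), np.float64(175.4)), [74, 29, 5, 15, 42])]
scene maple [((np.float64(204.2), np.float64(149.5)), [0, 0, 33, 24, 628]), ((np.float64(265.0), np.float64(142.4)), [72, 0, 9, 8, 42]), ((np.float64(312.5), np.float64(157.9)), [113, 0, 17, 47, 513]), ((np.float64(272.2), np.float64(163.1)), [80, 21, 6, 6, 14]), ((np.float64(252.6), np.float64(229.3)), [0, 29, 130, 121, 6347]), ((np.float64(294.9), np.float64(173.2)), [99, 31, 13, 6, 54]), ((np.float64(209.0), np.float64(261.9)), [4, 116, 33, 12, 88]), ((np.float64(198.3), np.float64(268.7)), [7, 128, 4, 2, 6])]
side orange [((np.float64(245.9), np.float64(189.1)), [42, 16, 9, 7, 38])]
side red [((np.float64(225.4), np.float64(262.6)), [24, 91, 4, 5, 14])]
side red2 []
side blue [((np.float64(231.9), np.float64(203.1)), [22, 23, 25, 21, 278]), ((np.float64(236.6), np.float64(242.9)), [30, 66, 14, 13, 104])]
side maple [((np.float64(257.4), np.float64(242.2)), [46, 65, 24, 17, 232]), ((np.float64(306.9), np.float64(267.9)), [104, 92, 6, 13, 64]), ((np.float64(229.6), np.float64(271.1)), [28, 98, 4, 7, 19])]
(521, 800, 3)
```

View pics/crop0.png

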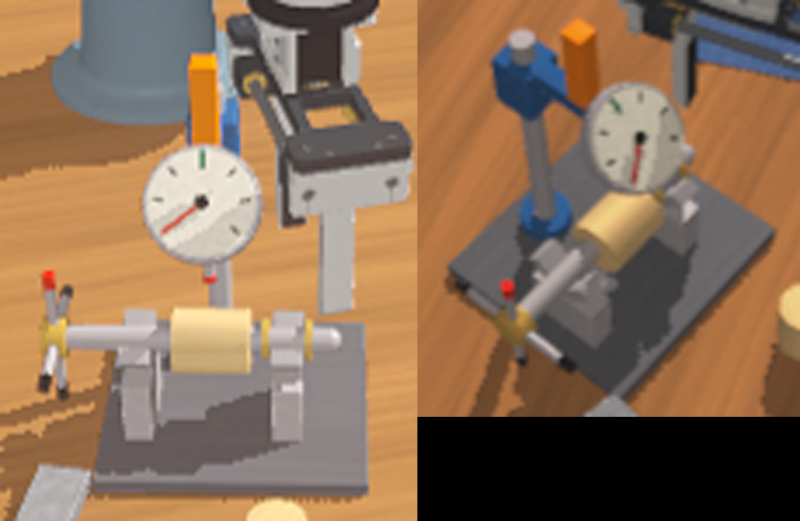

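Crop, left is scene: red tip at (48,280), hub at (54,335), shaft end at (338,338), plate front corners at (93,487) and (367,490). Right is side: hub at (515,324), handle top at (580,30), plate corners at (448,268), (628,400) and (775,233). The needle points to lower left, so the plunger is fully out.

Run:
```python
from h import *
S=lambda u,v:(200+u/3.478,140+v/3.478)
D=lambda u,v:(200+(u-417.4)/3.478,180+v/3.478)
def t(n,a,b): 
    x,e=tri(ray("scene",a),ray("side",b)); print(n,x.round(1),np.round(e,1))
t("red",(213.6,220.2),(225.4,262.6)); t("hub",S(54,335),D(515,324)); t("handtop",S(203,58),D(580,30))
t("blank",S(211,340),D(617,230)); t("shaftend",S(338,338),D(686,150)); t("dial",S(202,202),D(640,137))
for n,p in (("scene",S(367,487)),("scene",S(93,484)),("scene",S(363,323)),("side",D(448,266)),("side",D(628,398)),("side",D(775,232))): print("plate",n,onz(n,p,12).round(1))
print("plate tri"); t("c1",S(367,487),D(775,232)); t("c2",S(93,484),D(628,398))
print("col",onz("side",D(523,38),250).round(1))
```

```text
red [ 527.2 -160.8  136.9] [1. 1.]
hub [ 530.1 -161.7   87.6] [1.6 1.6]
handtop [541.5 -44.5 304.1] [1.9 1.9]
blank [563.9 -53.5  84.9] [3.6 3.6]
shaftend [583.7  37.6  84. ] [2.9 2.9]
dial [589.3 -58.2 224.7] [1.5 1.5]
plate scene [664.1  39.3  12. ]
plate scene [ 610.7 -150.3   12. ]
plate scene [482.3  91.1  12. ]
plate side [ 430.7 -102.4   12. ]
plate side [ 615.4 -152.6   12. ]
plate side [665.9  33.1  12. ]
plate tri
c1 [664.5  37.2  10.1] [2.7 2.7]
c2 [ 615.2 -152.    14.9] [1.8 1.8]
col [485.9 -29.5 250. ]
```

>>> apply_moves(
  plan=[
    {"linear": [0,0,-3],"angular": [0,0,0],"hand": 9.4},
    {"linear": [0,0,-3],"angular": [0,0,0],"hand": 9.4},
    {"linear": [0,0,-3],"angular": [0,0,0],"hand": 9.4},
    {"linear": [0,0,-3],"angular": [0,0,0],"hand": 9.4},
    {"linear": [0,0,-3],"angular": [0,0,0],"hand": 9.4},
    {"linear": [0,0,0],"angular": [0,0,-7.48],"hand": 9.4},
    {"linear": [0,0,0],"angular": [0,0,-7.48],"hand": 9.4},
    {"linear": [0,0,0],"angular": [0,0,-7.48],"hand": 9.4},
    {"linear": [0,0,0],"angular": [0,0,-7.48],"hand": 9.4},
    {"linear": [0,0,0],"angular": [0,0,-7.48],"hand": 9.4},
    {"linear": [0,0,0],"angular": [0,0,-7.48],"hand": 9.4},
    {"linear": [0,0,0],"angular": [0,0,-7.48],"hand": 9.4},
    {"linear": [0,0,0],"angular": [0,0,-7.48],"hand": 9.4},
    {"linear": [0,0,0],"angular": [0,0,-7.48],"hand": 9.4},
    {"linear": [0,0,0],"angular": [0,0,-7.48],"hand": 9.4},
    {"linear": [2.3,-1.8,0],"angular": [0,0,0],"hand": 9.4},
    {"linear": [2.3,-1.8,0],"angular": [0,0,0],"hand": 9.4},
    {"linear": [2.3,-1.8,0],"angular": [0,0,0],"hand": 9.4},
    {"linear": [2.3,-1.8,0],"angular": [0,0,0],"hand": 6},
    {"linear": [0,0,0],"angular": [0,0,0],"hand": 6},
  ],
)

```text
time_s: 2.1
eef_pos: [540.4, -46.1, 355.4]
ee_rot: [-3.141, -0.0, 2.875]
wrist_force: [0.4, 0.5, -0.2]
finger_gap: 81.0
grasp_force: 0.0
```

Run:
```python
from h import *
s=monitor.read_state(); print(s["eef_pos"],s["ee_rot"],s["wrist_force"],s["joint_pos"])
out=[]
for n in ("scene","wrist"):
    im=optics.read_camera(n); cv2.imwrite(f"pics/{n}1.png",im[:,:,::-1])
    print(n,[b for b in blobs(im,(5,200,120),(16,255,255),(0,0,560,420),20)])
    out.append(im)
a=cv2.resize(out[0][140:290,200:320],(400,500),interpolation=cv2.INTER_CUBIC); b=cv2.resize(out[1],(400,300))
b=cv2.copyMakeBorder(b,0,200,0,0,cv2.BORDER_CONSTANT); cv2.imwrite("pics/c1.png",np.hstack([a,b])[:,:,::-1])
```

```text
[540.40491691 -46.06812642 355.42673122] [-3.14123278e+00 -2.51653773e-04  2.87451886e+00] [ 0.42904275  0.53272504 -0.17847273] [-2.93978725e-01 -9.36514268e-02  1.64653069e+00 -3.66572237e-04
  1.58895527e+00 -1.59770791e+00]
scene [((np.float64(258.1), np.float64(169.7)), [254, 159, 9, 22, 139])]
wrist []
```

View pics/c1.png

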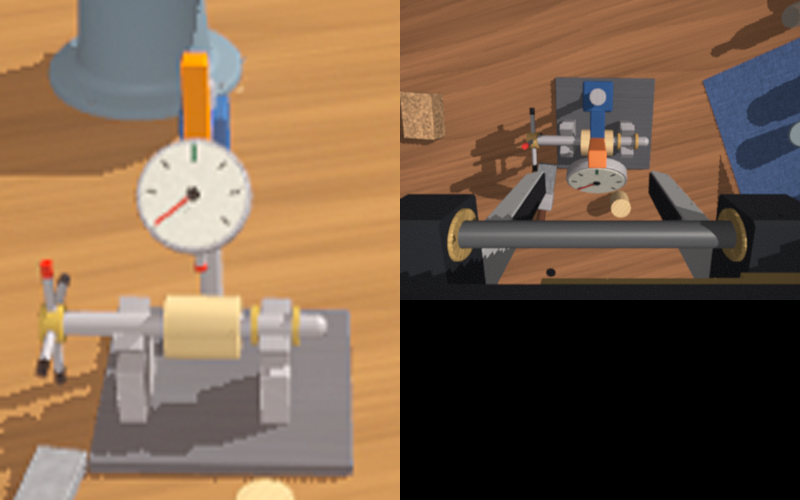

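The wrist view shows the handle at crop (598,150), centred between the fingers. The fixture appears upright in that image, and the scene view shows nothing disturbed.

Run:
```python
from h import *
im=cv2.cvtColor(cv2.imread("pics/wrist1.png"),cv2.COLOR_BGR2RGB)
print(blobs(im,(3,150,120),(18,255,255),(200,170,360,260),20)); s=monitor.read_state()["eef_pos"]
print(optics.get_calibration("wrist")["xyz"],s)
for z in (304,254): print(proj("wrist",(541.1,-44.8,z)))
m=cv2.inRange(cv2.cvtColor(im,cv2.COLOR_RGB2HSV),(3,150,120),(18,255,255))[170:245,250:310]
for r in range(0,75,3):
    c=np.where(m[r])[0]; print(r+170,c.min()+250 if len(c) else None,c.max()+250 if len(c) else None,end="; ")
```

```text
[((np.float64(275.7), np.float64(214.7)), [63, 24, 27, 41, 967])]
[479.62750075 -27.93476572 534.40468906] [542.19064401 -45.44135937 355.404659  ]
[275.05182234 227.52538903]
[275.09168906 211.15575649]
170 None None; 173 None None; 176 None None; 179 None None; 182 None None; 185 None None; 188 None None; 191 None None; 194 267 284; 197 266 285; 200 266 286; 203 265 286; 206 265 287; 209 264 287; 212 263 288; 215 263 289; 218 263 289; 221 263 288; 224 264 287; 227 264 287; 230 264 287; 233 264 287; 236 None None; 239 None None; 242 None None;
```

>>> apply_moves(
  plan=[
    {"linear": [0.13,0,2],"angular": [0,0,0],"hand": 5},
    {"linear": [0,0,2],"angular": [0,0,0],"hand": 5},
    {"linear": [0,0,2],"angular": [0,0,0],"hand": 5},
    {"linear": [0,0,1.75],"angular": [0,0,0],"hand": 5},
    {"linear": [0,0,1],"angular": [0,0,0],"hand": 5},
    {"linear": [0,0,0],"angular": [0,0,0],"hand": 5},
    {"linear": [0,0,0],"angular": [0,0,0],"hand": 1.5},
    {"linear": [0,0,0],"angular": [0,0,0],"hand": 1.5},
    {"linear": [0,0,0],"angular": [0,0,0],"hand": 1.5},
    {"linear": [0,0,0],"angular": [0,0,0],"hand": 1.5},
    {"linear": [0,0,0],"angular": [0,0,0],"hand": 1.5},
    {"linear": [0,0,0],"angular": [0,0,0],"hand": 1.5},
  ],
)

```text
time_s: 3.4
eef_pos: [541.3, -45.6, 268.6]
ee_rot: [-3.141, 0.001, 2.876]
wrist_force: [-0.9, -2.8, 2.2]
finger_gap: 17.4
grasp_force: 30.0
```

```bash
cat >> h.py <<'E'
# dial frame: centre = tip + offset; needle angle measured in the dial plane, clockwise from the green mark
U=np.array([.965,-.262,0]);V=np.array([.262,.965,0]);O=np.array([562.3,-50.6,0])
def dial(tag):
    """needle/green from the scene camera: dial ellipse, green, red pixels"""
    im=optics.read_camera("scene"); cv2.imwrite(f"pics/d{tag}.png",im[:,:,::-1])
    x0,y0,x1,y1=225,165,295,262
    hsv=cv2.cvtColor(im[y0:y1,x0:x1],cv2.COLOR_RGB2HSV)
    w=cv2.inRange(hsv,(0,0,185),(180,60,255))
    w=cv2.morphologyEx(w,cv2.MORPH_CLOSE,np.ones((9,9),np.uint8))
    cs,_=cv2.findContours(w,cv2.RETR_EXTERNAL,cv2.CHAIN_APPROX_NONE); c=max(cs,key=cv2.contourArea)
    (cx,cy),ax,th=cv2.fitEllipse(c); C=np.array([cx,cy])
    red=cv2.inRange(hsv,(0,90,90),(8,255,255))|cv2.inRange(hsv,(172,90,90),(180,255,255))
    gr=cv2.inRange(hsv,(45,60,30),(90,255,255))
    def pts(m):
        p=np.argwhere(m)[:,::-1]; return p[np.linalg.norm(p-C,axis=1)<min(ax)/2*.95]
    ang=lambda q:np.degrees(np.arctan2(q[0],-q[1]))
    pr,pg=pts(red)-C,pts(gr)-C
    print("ellipse",(C+[x0,y0]).round(1),np.round(ax,1),round(th,1))
    for n,p in(("red",pr),("green",pg)):
        if len(p):
            print(n,len(p),"mean ang",ang(p.mean(0)).round(1))
    if len(pr): return ang(pr.mean(0)),im
    return None,im
E
python3 - <<'E'
from h import *
s=monitor.read_state(); print(s["eef_pos"],s["wrist_force"],s["finger_gap"],s["grasp_force"])
a,im=dial("2")
cv2.imwrite("pics/c2.png",cv2.resize(im[120:290,190:330],(494,600),interpolation=cv2.INTER_CUBIC)[:,:,::-1])
E
```

```text
[541.25988518 -45.56362577 268.59635204] [-0.86842995 -2.83051415  2.15717232] 17.428852605155562 29.99401330947876
ellipse [258.4 197.4] [31.6 38.5] 5.4
red 17 mean ang -125.8
green 4 mean ang -1.8
```

View pics/c2.png

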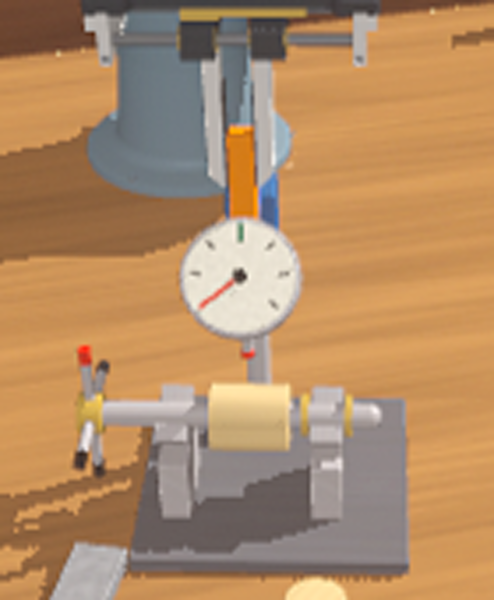

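Handle gripped. The dial needle is at lower left, with the plunger's red foot at crop (248,354), a bit above the blank's top at (250,388).

Run:
```python
from h import *
for z in (108,112,125,130,135,140,145): print(z,proj("scene",O+[0,0,z]).round(1))
im=cv2.cvtColor(cv2.imread("pics/d2.png"),cv2.COLOR_BGR2RGB)
print(blobs(im,(0,130,100),(8,255,255),(245,210,275,230),1))
```

```text
108 [260.3 231.1]
112 [260.2 229.8]
125 [260.  225.7]
130 [260.  224.1]
135 [259.9 222.5]
140 [259.8 220.8]
145 [259.7 219.2]
[((np.float64(259.6), np.float64(219.9)), [13, 9, 4, 3, 7])]
```

>>> apply_moves(
  plan=[
    {"linear": [0,0,0.2],"hand": 1.5,"angular": [0,0,0]},
    {"linear": [0,0,0.4],"hand": 1.5,"angular": [0,0,0]},
    {"linear": [0,0,0.4],"hand": 1.5,"angular": [0,0,0]},
    {"linear": [0,0,0.4],"hand": 1.5,"angular": [0,0,0]},
    {"linear": [0,0,0.4],"hand": 1.5,"angular": [0,0,0]},
    {"linear": [0,0,0.4],"hand": 1.5,"angular": [0,0,0]},
    {"linear": [0,0,0.2],"hand": 1.5,"angular": [0,0,0]},
    {"linear": [0,0,0],"hand": 1.5,"angular": [0,0,0]},
    {"linear": [0,0,0],"hand": 1.5,"angular": [0,0,0]},
  ],
)

```text
time_s: 4.35
eef_pos: [541.2, -45.5, 244.2]
ee_rot: [-3.141, 0.001, 2.876]
wrist_force: [-0.7, -4.8, 3.7]
finger_gap: 17.8
grasp_force: 30.0
```

Run:
```python
from h import *
a,im=dial("3"); print(blobs(im,(0,130,100),(8,255,255),(245,210,275,240),1))
```

```text
ellipse [258.7 207.8] [31.8 35.1] 160.8
red 16 mean ang -115.9
[((np.float64(252.0), np.float64(211.2)), [5, 0, 5, 4, 5]), ((np.float64(248.0), np.float64(214.0)), [3, 4, 1, 1, 1]), ((np.float64(260.6), np.float64(227.6)), [14, 17, 4, 2, 5])]
```

```bash
cat >> h.py <<'E'
def needle(im,guess=None,r=17):
    """weighted hub, needle, green directions around the projected dial centre; angles clockwise from image up"""
    f=im.astype(float); g=np.array(guess)
    yy,xx=np.mgrid[:im.shape[0],:im.shape[1]]; P=np.dstack([xx,yy]).astype(float)
    near=lambda c,q:np.linalg.norm(P-c,axis=2)<q
    for _ in range(3):
        w=np.clip(110-f.max(2),0,None)*near(g,6); 
        if w.sum()>0: g=(P*w[...,None]).sum((0,1))/w.sum()
    out=[g.round(2)]
    for ch,oth in((0,(1,2)),(1,(0,2))):
        e=f[...,ch]-np.maximum(f[...,oth[0]],f[...,oth[1]])*(1.15 if ch==0 else 1.0)
        w=np.clip(e-(40 if ch==0 else 10),0,None)*near(g,r*.92)*~near(g,2.5)
        if ch==0: w=w*(np.abs(f[...,1]-f[...,2])<40)
        if w.sum()>0:
            q=(P*w[...,None]).sum((0,1))/w.sum()-g; out+= [round(np.degrees(np.arctan2(q[0],-q[1])),1),round(np.hypot(*q),1)]
        else: out+=[None,None]
    return out
def look(low,tag,img=None):
    im=optics.read_camera("scene") if img is None else img
    if img is None: cv2.imwrite(f"pics/n{tag}.png",im[:,:,::-1])
    return needle(im,proj("scene",O+28*U+[0,0,224.7-low]))
E
python3 - <<'E'
from h import *
for t,l in(("scene0",0),("d2",0),("d3",24.4)): print(t,look(l,"",cv2.imread(f"pics/{t}.png")[:,:,::-1]))
E
```

```text
scene0 [array([257.63, 197.79]), np.float64(-126.8), np.float64(8.4), np.float64(0.7), np.float64(12.6)]
d2 [array([257.72, 197.79]), np.float64(-126.3), np.float64(8.3), np.float64(0.3), np.float64(12.6)]
d3 [array([258.07, 206.22]), np.float64(-128.6), np.float64(7.9), np.float64(0.7), np.float64(12.3)]
```

>>> apply_moves(
  plan=[
    {"linear": [0,0,0.2],"hand": 1.5,"angular": [0,0,0]},
    {"linear": [0,0,0.2],"hand": 1.5,"angular": [0,0,0]},
    {"linear": [0,0,0.2],"hand": 1.5,"angular": [0,0,0]},
    {"linear": [0,0,0.2],"hand": 1.5,"angular": [0,0,0]},
    {"linear": [0,0,0],"hand": 1.5,"angular": [0,0,0]},
    {"linear": [0,0,0],"hand": 1.5,"angular": [0,0,0]},
  ],
)

```text
time_s: 5.0
eef_pos: [541.2, -45.5, 236.4]
ee_rot: [-3.141, 0.001, 2.876]
wrist_force: [-2.2, -5.9, 3.9]
finger_gap: 17.6
grasp_force: 30.0
```

Run:
```python
from h import *
print(look(32,"4"))
```

```text
[array([258.03, 208.96]), np.float64(-61.3), np.float64(8.0), np.float64(1.0), np.float64(12.0)]
```

>>> apply_moves(
  plan=[
    {"linear": [0,0,0.15],"hand": 1.5,"angular": [0,0,0]},
    {"linear": [0,0,0.15],"hand": 1.5,"angular": [0,0,0]},
    {"linear": [0,0,0.1],"hand": 1.5,"angular": [0,0,0]},
    {"linear": [0,0,0],"hand": 1.5,"angular": [0,0,0]},
    {"linear": [0,0,0],"hand": 1.5,"angular": [0,0,0]},
  ],
)

```text
time_s: 5.55
eef_pos: [541.3, -45.5, 232.6]
ee_rot: [-3.141, 0.001, 2.876]
wrist_force: [-2.3, -5.0, 5.1]
finger_gap: 18.0
grasp_force: 30.0
```

Run:
```python
from h import *
print(look(36,"5"),look(36,"5b"))
```

```text
[array([258.14, 210.35]), np.float64(-5.6), np.float64(8.3), np.float64(3.8), np.float64(12.2)] [array([258.13, 210.35]), np.float64(-5.6), np.float64(8.3), np.float64(3.8), np.float64(12.3)]
```

>>> apply_moves(
  plan=[
    {"linear": [0,0,0.04],"hand": 1.5,"angular": [0,0,0]},
    {"linear": [0,0,0],"hand": 1.5,"angular": [0,0,0]},
    {"linear": [0,0,0],"hand": 1.5,"angular": [0,0,0]},
  ],
)

```text
time_s: 5.95
eef_pos: [541.3, -45.5, 232.3]
ee_rot: [-3.141, 0.001, 2.876]
wrist_force: [-2.2, -4.6, 6.2]
finger_gap: 17.9
grasp_force: 30.0
```

Run:
```python
from h import *
print(look(36.4,"6"))
im=cv2.imread("pics/n6.png")[185:245,230:290]
cv2.imwrite("pics/c6.png",cv2.resize(im,(600,600),interpolation=cv2.INTER_CUBIC))
```

```text
[array([258.16, 210.57]), np.float64(-1.2), np.float64(8.0), np.float64(3.5), np.float64(13.7)]
```

View pics/c6.png

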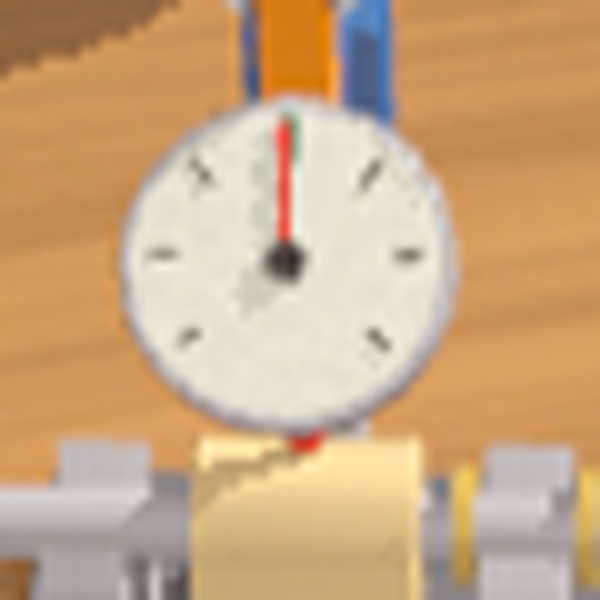

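The needle (crop tip at (286,120)) lies almost on the green mark, a degree or two short. I'll add 0.15 mm and let go.

>>> apply_moves(
  plan=[
    {"linear": [0,0,0.015],"hand": 1.5,"angular": [0,0,0]},
    {"linear": [0,0,0],"hand": 1.5,"angular": [0,0,0]},
    {"linear": [0,0,0],"hand": 5,"angular": [0,0,0]},
    {"linear": [0,0,0],"hand": 5,"angular": [0,0,0]},
    {"linear": [0,0,0],"hand": 5,"angular": [0,0,0]},
    {"linear": [0,0,0],"hand": 5,"angular": [0,0,0]},
    {"linear": [0,0,0],"hand": 5,"angular": [0,0,0]},
  ],
)

```text
time_s: 6.7
eef_pos: [541.0, -44.7, 231.1]
ee_rot: [3.141, -0.001, 2.877]
wrist_force: [0.0, 0.1, -0.2]
finger_gap: 49.5
grasp_force: 0.0
```

Run:
```python
from h import *
print(look(36.4,"7"))
```

```text
[array([258.17, 210.59]), np.float64(-1.3), np.float64(7.5), None, None]
```

>>> apply_moves(
  plan=[
    {"linear": [0,0,-1],"hand": 5,"angular": [0,0,0]},
    {"linear": [0,0,-2.5],"hand": 5,"angular": [0,0,0]},
    {"linear": [0,0,-2.5],"hand": 5,"angular": [0,0,0]},
    {"linear": [0.45,-2.3,0],"hand": 0,"angular": [0,0,0]},
    {"linear": [0,-2.3,0],"hand": 0,"angular": [0,0,0]},
    {"linear": [0,-2.3,0],"hand": 0,"angular": [0,0,0]},
    {"linear": [0,-2.3,0],"hand": 0,"angular": [0,0,0]},
    {"linear": [0,-2.3,0],"hand": 0,"angular": [0,0,0]},
    {"linear": [0,0,0],"hand": 0,"angular": [0,0,7.5]},
    {"linear": [0,0,0],"hand": 0,"angular": [0,0,7.5]},
    {"linear": [0,0,0],"hand": 0,"angular": [0,0,7.5]},
    {"linear": [0,0,0],"hand": 0,"angular": [0,0,7.5]},
    {"linear": [0,0,0],"hand": 0,"angular": [0,0,7.5]},
    {"linear": [0,0,0],"hand": 0,"angular": [0,0,7.5]},
    {"linear": [0,0,0],"hand": 0,"angular": [0,0,7.5]},
    {"linear": [0,0,0],"hand": 0,"angular": [0,0,7.5]},
    {"linear": [0,0,0],"hand": 0,"angular": [0,0,7.5]},
    {"linear": [0,0,0],"hand": 0,"angular": [0,0,7.5]},
    {"linear": [0,0,0],"hand": 0,"angular": [0,0,7.5]},
    {"linear": [0,0,0],"hand": 0,"angular": [0,0,7.5]},
  ],
)

```text
time_s: 8.75
eef_pos: [506.8, -154.9, 292.3]
ee_rot: [3.141, 0.0, 1.3]
wrist_force: [0.3, 0.4, -0.3]
finger_gap: 0.4
grasp_force: 0.0
```

```bash
cat >> h.py <<'E'
def fix(p): d=np.asarray(p)-O; return np.array([d@U,d@V,d[2]]).round(1)
def redtip(tag):
    r=[]
    H=O-115*V+[0,0,85]
    for n in("scene","side"):
        im=optics.read_camera(n); cv2.imwrite(f"pics/r{tag}{n}.png",im[:,:,::-1]); c=proj(n,H).astype(int)
        b=blobs(im,(0,170,90),(5,255,255),(c[0]-28,c[1]-28,c[0]+28,c[1]+28),2)
        r.append(ray(n,max(b,key=lambda q:q[1][4])[0]) if b else None)
    if None in r: print("red hidden",[q is None for q in r]); return
    x,e=tri(*r); f=fix(x); print("red",f,np.round(e,1),"theta",np.degrees(np.arctan2(f[0],f[2]-85)).round(1))
E
python3 - <<'E'
from h import *
s=monitor.read_state(); print(fix(s["eef_pos"]),s["ee_rot"],s["finger_gap"])
print(look(36.4,"8")); redtip("8")
E
```

```text
[ -26.3 -115.2  292.3] [3.14066443e+00 1.06885525e-04 1.30015807e+00] 0.3568813340446931
[array([258.16, 210.59]), np.float64(-1.2), np.float64(7.5), np.float64(3.3), np.float64(14.6)]
red [  -4.6 -115.5  137.1] [1.1 1.1] theta -5.0
```

>>> apply_moves(
  plan=[
    {"linear": [0,-0.4,2.5],"hand": 0,"angular": [0,0,0]},
    {"linear": [0,0,2.5],"hand": 0,"angular": [0,0,0]},
    {"linear": [0,0,2.5],"hand": 0,"angular": [0,0,0]},
    {"linear": [0,0,2.5],"hand": 0,"angular": [0,0,0]},
    {"linear": [0,0,2.5],"hand": 0,"angular": [0,0,0]},
    {"linear": [0,0,2.5],"hand": 0,"angular": [0,0,0]},
    {"linear": [0,0,1.8],"hand": 0,"angular": [0,0,0]},
    {"linear": [0,0,0],"hand": 0,"angular": [0,0,0]},
  ],
)

```text
time_s: 9.7
eef_pos: [501.0, -152.9, 120.9]
ee_rot: [-3.136, -0.001, 1.308]
wrist_force: [0.0, -0.7, 0.4]
finger_gap: 0.1
grasp_force: 0.0
```

Run:
```python
from h import *
s=monitor.read_state(); print(fix(s["eef_pos"]))
print(look(36.4,"9")); redtip("9")
a=cv2.imread("pics/r9scene.png")[150:290,180:320]; b=cv2.imread("pics/r9side.png")[180:320,180:320]
cv2.imwrite("pics/c9.png",cv2.resize(np.hstack([a,b]),(800,400),interpolation=cv2.INTER_CUBIC))
```

```text
[ -32.3 -114.7  120.9]
[array([258.16, 210.58]), np.float64(-1.2), np.float64(7.5), np.float64(3.3), np.float64(14.6)]
red [  -5.6 -115.7  136.5] [1. 1.] theta -6.2
```

View pics/c9.png

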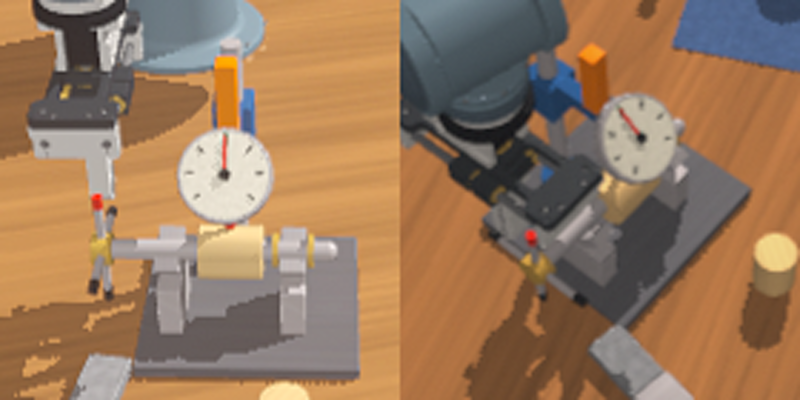

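The closed finger stands behind (-x of) the red-tipped spoke, whose tip is at crop (97,202). The gripper is clear of the dial. I'll push towards +x.

>>> apply_moves(
  plan=[
    {"linear": [0,0.4,0],"hand": 0,"angular": [0,0,0]},
    {"linear": [0,0.4,0],"hand": 0,"angular": [0,0,0]},
    {"linear": [0,0.4,0],"hand": 0,"angular": [0,0,0]},
    {"linear": [0,0.4,0],"hand": 0,"angular": [0,0,0]},
    {"linear": [0,0.4,0],"hand": 0,"angular": [0,0,0]},
    {"linear": [0,0.4,0],"hand": 0,"angular": [0,0,0]},
    {"linear": [0,0.2,0],"hand": 0,"angular": [0,0,0]},
    {"linear": [0,0,0],"hand": 0,"angular": [0,0,0]},
  ],
)

```text
time_s: 10.65
eef_pos: [528.1, -160.6, 123.3]
ee_rot: [3.142, -0.0, 1.306]
wrist_force: [0.6, 0.2, 0.3]
finger_gap: 0.5
grasp_force: 0.0
```

Run:
```python
from h import *
s=monitor.read_state(); print(fix(s["eef_pos"]))
print(look(36.4,"10")); redtip("10")
```

```text
[  -4.2 -115.1  123.3]
[array([258.17, 210.59]), np.float64(-17.4), np.float64(8.1), np.float64(1.9), np.float64(12.2)]
red [  14.  -116.1  135.1] [1.6 1.6] theta 15.6
```

>>> apply_moves(
  plan=[
    {"linear": [0,0.4,0],"hand": 0,"angular": [0,0,0]},
    {"linear": [0,0.4,0],"hand": 0,"angular": [0,0,0]},
    {"linear": [0,0.4,0],"hand": 0,"angular": [0,0,0]},
    {"linear": [0,0.4,0],"hand": 0,"angular": [0,0,0]},
    {"linear": [0,0.2,0],"hand": 0,"angular": [0,0,0]},
    {"linear": [0,0,0],"hand": 0,"angular": [0,0,0]},
  ],
)

```text
time_s: 11.4
eef_pos: [545.6, -165.4, 123.5]
ee_rot: [3.141, 0.0, 1.306]
wrist_force: [0.4, -1.1, 0.1]
finger_gap: 0.2
grasp_force: 0.0
```

Run:
```python
from h import *
s=monitor.read_state(); print(fix(s["eef_pos"]))
print(look(36.4,"11")); redtip("11")
```

```text
[  14.  -115.2  123.5]
[array([258.16, 210.58]), np.float64(-30.3), np.float64(7.9), np.float64(2.0), np.float64(12.2)]
red [  29.1 -116.2  129.5] [1.6 1.6] theta 33.2
```

>>> apply_moves(
  plan=[
    {"linear": [0,-0.2,0],"hand": 0,"angular": [0,0,0]},
    {"linear": [0,0,-2],"hand": 0,"angular": [0,0,0]},
    {"linear": [0,0,-2],"hand": 0,"angular": [0,0,0]},
    {"linear": [0,1.6,0],"hand": 0,"angular": [0,0,0]},
    {"linear": [0,1.6,0],"hand": 0,"angular": [0,0,0]},
    {"linear": [0,1.6,0],"hand": 0,"angular": [0,0,0]},
    {"linear": [0,0,2],"hand": 0,"angular": [0,0,0]},
    {"linear": [0,0,2],"hand": 0,"angular": [0,0,0]},
    {"linear": [0,0,0],"hand": 0,"angular": [0,0,0]},
    {"linear": [0,-0.4,0],"hand": 0,"angular": [0,0,0]},
    {"linear": [0,-0.4,0],"hand": 0,"angular": [0,0,0]},
    {"linear": [0,-0.4,0],"hand": 0,"angular": [0,0,0]},
    {"linear": [0,-0.4,0],"hand": 0,"angular": [0,0,0]},
    {"linear": [0,-0.4,0],"hand": 0,"angular": [0,0,0]},
    {"linear": [0,-0.4,0],"hand": 0,"angular": [0,0,0]},
    {"linear": [0,-0.4,0],"hand": 0,"angular": [0,0,0]},
    {"linear": [0,-0.4,0],"hand": 0,"angular": [0,0,0]},
    {"linear": [0,-0.4,0],"hand": 0,"angular": [0,0,0]},
    {"linear": [0,0,0],"hand": 0,"angular": [0,0,0]},
  ],
)

```text
time_s: 13.45
eef_pos: [557.2, -170.4, 126.9]
ee_rot: [3.133, 0.004, 1.305]
wrist_force: [3.2, -4.2, 8.3]
finger_gap: 0.5
grasp_force: 4.4
```

Run:
```python
from h import *
s=monitor.read_state(); print(fix(s["eef_pos"]))
print(look(36.4,"12")); redtip("12")
```

```text
[  26.5 -116.9  126.9]
[array([258.2, 210.6]), np.float64(14.5), np.float64(7.9), np.float64(1.9), np.float64(12.2)]
red hidden [True, True]
```

Run:
```python
import cv2,numpy as np
a=cv2.imread("pics/r12scene.png")[180:280,190:290]; b=cv2.imread("pics/r12side.png")[210:310,190:290]
cv2.imwrite("pics/c12.png",cv2.resize(np.hstack([a,b]),(800,400),interpolation=cv2.INTER_CUBIC))
```

```text
(no output)
```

View pics/c12.png

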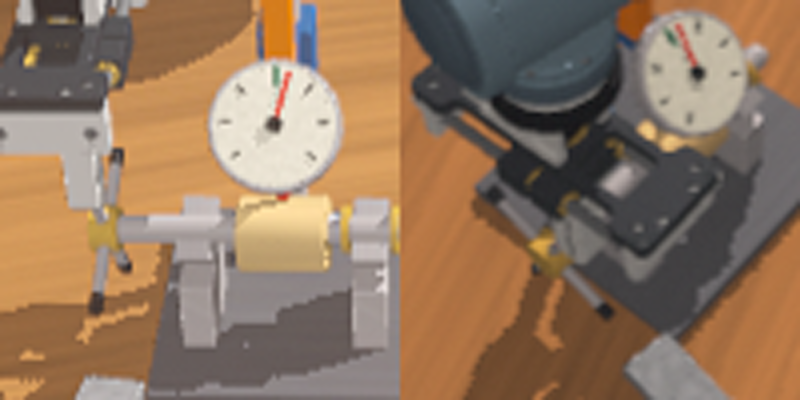

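The finger is at crop (85,180). I can see three black tips in scene, at (117,155), (97,300) and (125,265), and one in side at (605,310). The red tip is hidden. I'll compare these with tips projected for different turn angles.

Run:
```python
from h import *
H=O-115*V-2*U+[0,0,85]
for a in range(-180,180,15):
    X=H+54*(np.sin(np.radians(a))*U+np.cos(np.radians(a))*np.array([0,0,1])); print(a,proj("scene",X).round(1),proj("side",X).round(1))
s=monitor.read_state(); print(s["wrist_force"],s["joint_pos"])
```

```text
-180 [217.5 253.6] [230.2 282.6]
-165 [218.2 249.6] [226.2 279.4]
-150 [218.6 244.8] [222.5 275.8]
-135 [218.9 239.6] [219.1 272. ]
-120 [218.9 234.4] [216.3 268.2]
-105 [218.7 229.3] [214.2 264.7]
-90 [218.3 224.7] [213.1 261.6]
-75 [217.7 220.9] [213.  259.3]
-60 [216.9 218.1] [213.9 257.8]
-45 [216.1 216.6] [215.8 257.4]
-30 [215.1 216.4] [218.7 258. ]
-15 [214.2 217.8] [222.3 259.7]
0 [213.3 220.5] [226.4 262.3]
15 [212.5 224.6] [230.6 265.7]
30 [212.  229.6] [234.7 269.6]
45 [211.7 235.2] [238.4 273.8]
60 [211.6 241.1] [241.3 277.8]
75 [211.9 246.6] [243.3 281.5]
90 [212.4 251.5] [244.1 284.5]
105 [213.1 255.3] [243.9 286.6]
120 [213.9 257.8] [242.7 287.8]
135 [214.9 258.9] [240.5 287.9]
150 [215.8 258.4] [237.5 287. ]
165 [216.7 256.6] [234.  285.2]
[ 2.44400663 -4.82322738  7.91394355] [-4.90171119e-01  1.68168671e-01  1.79884202e+00 -1.65537808e-03
  1.16617909e+00 -2.24204911e-01]
```

>>> apply_moves(
  plan=[
    {"linear": [0,0.2,0],"hand": 0,"angular": [0,0,0]},
    {"linear": [0,0.4,0],"hand": 0,"angular": [0,0,0]},
    {"linear": [0,0.4,0],"hand": 0,"angular": [0,0,0]},
    {"linear": [0,0,0],"hand": 0,"angular": [0,0,0]},
  ],
)

```text
time_s: 14.0
eef_pos: [565.2, -170.7, 123.7]
ee_rot: [3.14, -0.0, 1.306]
wrist_force: [3.0, -0.9, 5.4]
finger_gap: 0.2
grasp_force: 2.4
```

Run:
```python
from h import *
s=monitor.read_state(); print(fix(s["eef_pos"]),s["wrist_force"])
print(look(36.4,"13")); redtip("13")
a=cv2.imread("pics/r13scene.png")[180:280,190:290]; b=cv2.imread("pics/r13side.png")[210:310,190:290]
cv2.imwrite("pics/c13.png",cv2.resize(np.hstack([a,b]),(800,400),interpolation=cv2.INTER_CUBIC))
```

```text
[  34.2 -115.1  123.7] [ 2.953904   -0.87505775  5.37119471]
[array([258.15, 210.57]), np.float64(-1.1), np.float64(7.9), np.float64(3.6), np.float64(13.6)]
red hidden [True, True]
```

View pics/c13.png

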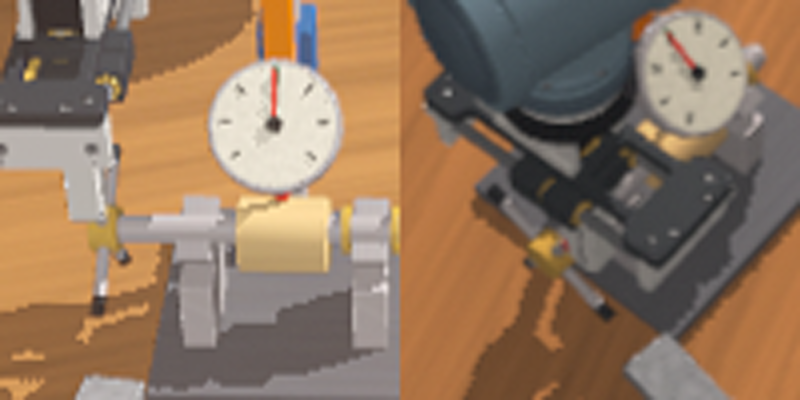

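The three black tips sit at about 110, -155 and -70 degrees, so red is at about +22 degrees behind the finger. My vertical finger face was dragging down on the leaning tip by friction, which tilted the mandrel slightly. I'll back off, then push again along the tip's arc.

>>> apply_moves(
  plan=[
    {"linear": [0,0.4,0],"hand": 0,"angular": [0,0,0]},
    {"linear": [0,0.4,0],"hand": 0,"angular": [0,0,0]},
    {"linear": [0,0.4,0],"hand": 0,"angular": [0,0,0]},
    {"linear": [0,0,0],"hand": 0,"angular": [0,0,0]},
  ],
)

```text
time_s: 14.55
eef_pos: [575.7, -173.5, 122.4]
ee_rot: [-3.139, -0.0, 1.306]
wrist_force: [0.4, 0.4, 0.2]
finger_gap: 0.4
grasp_force: 0.0
```

Run:
```python
from h import *
s=monitor.read_state(); print(fix(s["eef_pos"]),s["wrist_force"],s["grasp_force"])
print(look(36.4,"14")); redtip("14")
im=cv2.imread("pics/r14scene.png")[:,:,::-1]; sd=cv2.imread("pics/r14side.png")[:,:,::-1]
print([b for b in blobs(im,(0,0,0),(180,255,60),(205,210,230,265),4)]); print(blobs(sd,(0,100,60),(8,255,255),(210,250,250,290),1))
```

```text
[  45.1 -115.1  122.4] [0.39381729 0.42467578 0.20888417] 0.0
[array([258.17, 210.59]), np.float64(-26.1), np.float64(8.8), np.float64(1.9), np.float64(12.3)]
red hidden [True, False]
[]
[((np.float64(233.1), np.float64(270.4)), [22, 19, 3, 4, 9])]
```

>>> apply_moves(
  plan=[
    {"linear": [0,-0.3,-0.2],"hand": 0,"angular": [0,0,0]},
    {"linear": [0,-0.3,-0.2],"hand": 0,"angular": [0,0,0]},
    {"linear": [0,-0.3,-0.17],"hand": 0,"angular": [0,0,0]},
    {"linear": [0,-0.3,-0.15],"hand": 0,"angular": [0,0,0]},
    {"linear": [0,-0.3,-0.12],"hand": 0,"angular": [0,0,0]},
    {"linear": [0,0,0],"hand": 0,"angular": [0,0,0]},
  ],
)

```text
time_s: 15.3
eef_pos: [561.5, -169.8, 132.2]
ee_rot: [3.141, 0.0, 1.305]
wrist_force: [0.3, 0.8, 0.7]
finger_gap: 0.9
grasp_force: 0.1
```

Run:
```python
from h import *
s=monitor.read_state(); print(fix(s["eef_pos"]),s["wrist_force"],s["grasp_force"])
print(look(36.4,"15")); redtip("15")
```

```text
[  30.5 -115.2  132.2] [0.2799491  0.76906965 0.71685543] 0.12087141629308462
[array([258.18, 210.58]), np.float64(-26.0), np.float64(8.5), np.float64(1.9), np.float64(12.2)]
red hidden [True, True]
```

>>> apply_moves(
  plan=[
    {"linear": [0,0,-1],"hand": 0,"angular": [0,0,0]},
    {"linear": [0,0,-1.5],"hand": 0,"angular": [0,0,0]},
    {"linear": [0,0,-1],"hand": 0,"angular": [0,0,0]},
    {"linear": [0,-1.8,0],"hand": 0,"angular": [0,0,0]},
    {"linear": [0,-1.8,0],"hand": 0,"angular": [0,0,0]},
    {"linear": [0,-1.85,0],"hand": 0,"angular": [0,0,0]},
    {"linear": [0,0,0],"hand": 0,"angular": [0,0,0]},
  ],
)

```text
time_s: 16.15
eef_pos: [508.2, -155.1, 167.7]
ee_rot: [3.141, 0.0, 1.305]
wrist_force: [-1.1, -0.4, -1.3]
finger_gap: 0.8
grasp_force: 0.0
```

Run:
```python
from h import *
s=monitor.read_state(); print(fix(s["eef_pos"]),s["wrist_force"],s["grasp_force"])
print(look(36.4,"16")); redtip("16")
```

```text
[ -24.8 -115.   167.7] [-1.14222274 -0.36038819 -1.3410826 ] 0.0
[array([258.17, 210.57]), np.float64(-26.0), np.float64(8.5), np.float64(1.9), np.float64(12.2)]
red [  23.2 -115.4  130.9] [1.4 1.4] theta 26.8
```

>>> apply_moves(
  plan=[
    {"linear": [0,0,2.2],"hand": 0,"angular": [0,0,0]},
    {"linear": [0,0,2.2],"hand": 0,"angular": [0,0,0]},
    {"linear": [0,-0.2,0.5],"hand": 0,"angular": [0,0,0]},
    {"linear": [0,-0.2,0.5],"hand": 0,"angular": [0,0,0]},
    {"linear": [0,-0.18,0.27],"hand": 0,"angular": [0,0,0]},
    {"linear": [0,-0.18,0.27],"hand": 0,"angular": [0,0,0]},
    {"linear": [0,-0.14,0.3],"hand": 0,"angular": [0,0,0]},
    {"linear": [0,-0.14,0.3],"hand": 0,"angular": [0,0,0]},
    {"linear": [0,0,0],"hand": 0,"angular": [0,0,0]},
  ],
)

```text
time_s: 17.2
eef_pos: [499.0, -152.8, 101.4]
ee_rot: [3.141, 0.0, 1.305]
wrist_force: [0.3, -0.2, 0.3]
finger_gap: 0.5
grasp_force: 0.3
```

Run:
```python
from h import *
s=monitor.read_state(); print(fix(s["eef_pos"]),s["wrist_force"],s["grasp_force"])
print(look(36.4,"17")); redtip("17")
```

```text
[ -34.3 -115.2  101.4] [ 0.31156467 -0.20213509  0.29270303] 0.3010821996940649
[array([258.17, 210.58]), np.float64(-18.4), np.float64(7.8), np.float64(1.9), np.float64(12.2)]
red hidden [False, True]
```

>>> apply_moves(
  plan=[
    {"linear": [0,-0.1,0.3],"hand": 0,"angular": [0,0,0]},
    {"linear": [0,-0.1,0.3],"hand": 0,"angular": [0,0,0]},
    {"linear": [0,-0.05,0.32],"hand": 0,"angular": [0,0,0]},
    {"linear": [0,-0.05,0.32],"hand": 0,"angular": [0,0,0]},
    {"linear": [0,0,0.3],"hand": 0,"angular": [0,0,0]},
    {"linear": [0,0,0],"hand": 0,"angular": [0,0,0]},
  ],
)

```text
time_s: 17.95
eef_pos: [495.7, -151.7, 85.3]
ee_rot: [-3.141, -0.0, 1.305]
wrist_force: [-0.5, 0.7, 0.5]
finger_gap: 0.6
grasp_force: 0.1
```

Run:
```python
from h import *
s=monitor.read_state(); print(fix(s["eef_pos"]),s["wrist_force"],s["grasp_force"])
print(look(36.4,"18")); redtip("18")
```

```text
[ -37.8 -115.1   85.3] [-0.52924347  0.67595892  0.46274631] 0.08952712632890325
[array([258.15, 210.59]), np.float64(5.4), np.float64(8.1), np.float64(-0.7), np.float64(12.4)]
red hidden [False, True]
```

>>> apply_moves(
  plan=[
    {"linear": [0,0,-2.5],"hand": 0,"angular": [0,0,0]},
    {"linear": [0,0,-2.5],"hand": 0,"angular": [0,0,0]},
    {"linear": [0,0,-2.5],"hand": 0,"angular": [0,0,0]},
    {"linear": [0,0,-0.6],"hand": 0,"angular": [0,0,0]},
    {"linear": [0,1.9,0],"hand": 0,"angular": [0,0,0]},
    {"linear": [0,1.9,0],"hand": 0,"angular": [0,0,0]},
    {"linear": [0,1.8,0],"hand": 0,"angular": [0,0,0]},
    {"linear": [0,0,1.8],"hand": 0,"angular": [0,0,0]},
    {"linear": [0,0,1.8],"hand": 0,"angular": [0,0,0]},
    {"linear": [0,0,0],"hand": 0,"angular": [0,0,0]},
    {"linear": [0,-0.4,0],"hand": 0,"angular": [0,0,0]},
    {"linear": [0,-0.4,0],"hand": 0,"angular": [0,0,0]},
    {"linear": [0,-0.4,0],"hand": 0,"angular": [0,0,0]},
    {"linear": [0,-0.4,0],"hand": 0,"angular": [0,0,0]},
    {"linear": [0,-0.4,0.05],"hand": 0,"angular": [0,0,0]},
    {"linear": [0,-0.4,0.1],"hand": 0,"angular": [0,0,0]},
    {"linear": [0,-0.4,0.15],"hand": 0,"angular": [0,0,0]},
    {"linear": [0,0,0],"hand": 0,"angular": [0,0,0]},
  ],
)

```text
time_s: 19.9
eef_pos: [522.3, -159.0, 127.5]
ee_rot: [-3.141, -0.0, 1.305]
wrist_force: [0.1, 0.4, -1.1]
finger_gap: 0.6
grasp_force: 0.3
```

Run:
```python
from h import *
s=monitor.read_state(); print(fix(s["eef_pos"]),s["wrist_force"],s["grasp_force"])
print(look(36.4,"19")); redtip("19")
```

```text
[ -10.2 -115.1  127.5] [ 0.10817384  0.3641563  -1.12394474] 0.2593218069523573
[array([258.2 , 210.59]), np.float64(18.8), np.float64(7.6), np.float64(1.8), np.float64(12.2)]
red hidden [True, True]
```

>>> apply_moves(
  plan=[
    {"linear": [0,-0.38,0.2],"hand": 0,"angular": [0,0,0]},
    {"linear": [0,-0.38,0.23],"hand": 0,"angular": [0,0,0]},
    {"linear": [0,-0.32,0.26],"hand": 0,"angular": [0,0,0]},
    {"linear": [0,-0.3,0.27],"hand": 0,"angular": [0,0,0]},
    {"linear": [0,-0.26,0.3],"hand": 0,"angular": [0,0,0]},
    {"linear": [0,-0.26,0.32],"hand": 0,"angular": [0,0,0]},
    {"linear": [0,0,0],"hand": 0,"angular": [0,0,0]},
  ],
)

```text
time_s: 20.75
eef_pos: [504.0, -154.0, 111.5]
ee_rot: [-3.14, -0.0, 1.306]
wrist_force: [0.3, -0.1, 0.8]
finger_gap: 0.1
grasp_force: 0.1
```

Run:
```python
from h import *
s=monitor.read_state(); print(fix(s["eef_pos"]),s["wrist_force"],s["grasp_force"])
print(look(36.4,"20")); redtip("20")
```

```text
[ -29.1 -115.1  111.5] [ 0.30741886 -0.07640883  0.76712663] 0.058806510642170906
[array([258.19, 210.6 ]), np.float64(40.0), np.float64(8.7), np.float64(1.8), np.float64(12.2)]
red hidden [True, True]
```

>>> apply_moves(
  plan=[
    {"linear": [0,-0.21,0.35],"hand": 0,"angular": [0,0,0]},
    {"linear": [0,-0.21,0.35],"hand": 0,"angular": [0,0,0]},
    {"linear": [0,0,0],"hand": 0,"angular": [0,0,0]},
  ],
)

```text
time_s: 21.2
eef_pos: [500.2, -153.0, 104.6]
ee_rot: [-3.141, -0.0, 1.305]
wrist_force: [0.3, 0.3, 0.4]
finger_gap: 0.8
grasp_force: 0.1
```

Run:
```python
from h import *
s=monitor.read_state(); print(fix(s["eef_pos"]),s["wrist_force"])
print(look(36.4,"21"))
```

```text
[ -33.1 -115.1  104.6] [0.34767737 0.34642312 0.43423077]
[array([258.19, 210.61]), np.float64(45.2), np.float64(8.2), np.float64(1.9), np.float64(12.3)]
```

>>> apply_moves(
  plan=[
    {"linear": [0,-0.13,0.38],"hand": 0,"angular": [0,0,0]},
    {"linear": [0,-0.13,0.38],"hand": 0,"angular": [0,0,0]},
    {"linear": [0,0,0],"hand": 0,"angular": [0,0,0]},
  ],
)

```text
time_s: 21.55
eef_pos: [497.7, -152.3, 96.9]
ee_rot: [-3.14, -0.0, 1.305]
wrist_force: [0.1, 0.2, 0.1]
finger_gap: 0.2
grasp_force: 0.1
```

Run:
```python
from h import *
s=monitor.read_state(); print(fix(s["eef_pos"]),s["wrist_force"])
print(look(36.4,"22")); redtip("22")
```

```text
[ -35.7 -115.1   96.9] [0.12141056 0.19935307 0.10188549]
[array([258.19, 210.59]), np.float64(47.9), np.float64(8.9), np.float64(1.9), np.float64(12.2)]
red hidden [True, True]
```

>>> apply_moves(
  plan=[
    {"linear": [0,-0.07,0.4],"hand": 0,"angular": [0,0,0]},
    {"linear": [0,-0.07,0.4],"hand": 0,"angular": [0,0,0]},
    {"linear": [0,0,0],"hand": 0,"angular": [0,0,0]},
  ],
)

```text
time_s: 22.0
eef_pos: [496.4, -151.9, 88.8]
ee_rot: [-3.14, -0.0, 1.305]
wrist_force: [-0.0, -0.1, 0.4]
finger_gap: 0.5
grasp_force: 0.0
```

Run:
```python
from h import *
s=monitor.read_state(); print(fix(s["eef_pos"]),s["wrist_force"])
print(look(36.4,"23"),look(36.4,"23"))
```

```text
[ -37.1 -115.    88.8] [-0.02965773 -0.05918781  0.41008312]
[array([258.18, 210.6 ]), np.float64(48.0), np.float64(9.0), np.float64(1.9), np.float64(12.2)] [array([258.18, 210.6 ]), np.float64(48.0), np.float64(9.0), np.float64(1.9), np.float64(12.2)]
```

>>> apply_moves(
  plan=[
    {"linear": [0,0,0.2],"hand": 0,"angular": [0,0,0]},
    {"linear": [0,0,0.2],"hand": 0,"angular": [0,0,0]},
    {"linear": [0,0,0],"hand": 0,"angular": [0,0,0]},
  ],
)

```text
time_s: 22.4
eef_pos: [496.7, -152.1, 85.3]
ee_rot: [-3.141, -0.0, 1.306]
wrist_force: [-0.1, -0.3, 1.0]
finger_gap: 0.3
grasp_force: 0.2
```

Run:
```python
from h import *
s=monitor.read_state(); print(fix(s["eef_pos"]),s["wrist_force"])
print(look(36.4,"24"),look(36.4,"24")); redtip("24")
```

```text
[ -36.7 -115.1   85.3] [-0.14995059 -0.32243324  1.01846949]
[array([258.19, 210.59]), np.float64(47.0), np.float64(8.4), np.float64(1.8), np.float64(12.2)] [array([258.19, 210.59]), np.float64(46.9), np.float64(8.4), np.float64(1.8), np.float64(12.2)]
red hidden [True, True]
```

>>> apply_moves(
  plan=[
    {"linear": [0,0,-1.9],"hand": 0,"angular": [0,0,0]},
    {"linear": [0,0,-1.9],"hand": 0,"angular": [0,0,0]},
    {"linear": [0,0.4,0],"hand": 0,"angular": [0,0,0]},
    {"linear": [0,0,0],"hand": 0,"angular": [0,0,0]},
  ],
)

```text
time_s: 23.0
eef_pos: [501.2, -153.4, 123.6]
ee_rot: [3.141, 0.0, 1.306]
wrist_force: [-0.8, -0.5, -0.1]
finger_gap: 0.6
grasp_force: 0.0
```

Run:
```python
from h import *
s=monitor.read_state(); print(fix(s["eef_pos"]),s["wrist_force"])
print(look(36.4,"25")); redtip("25")
for n in("scene","side"):
    im=cv2.imread(f"pics/r25{n}.png")[:,:,::-1]; c=proj(n,O-115*V+[0,0,85]).astype(int)
    print(n,blobs(im,(0,0,0),(180,255,70),(c[0]-20,c[1]-24,c[0]+22,c[1]+24),3))
```

```text
[ -32.  -115.2  123.6] [-0.84882232 -0.4652129  -0.07032731]
[array([258.19, 210.6 ]), np.float64(47.0), np.float64(8.4), np.float64(1.8), np.float64(12.2)]
red [ -58.7 -114.    80.1] [1.9 1.9] theta -94.8
scene [((np.float64(214.6), np.float64(218.7)), [19, 3, 2, 4, 7]), ((np.float64(212.8), np.float64(247.5)), [17, 32, 3, 4, 8]), ((np.float64(217.6), np.float64(254.2)), [22, 39, 2, 3, 5])]
side [((np.float64(209.6), np.float64(249.6)), [0, 0, 4, 3, 5]), ((np.float64(230.6), np.float64(253.0)), [14, 0, 21, 12, 140]), ((np.float64(223.9), np.float64(261.3)), [15, 10, 3, 6, 15]), ((np.float64(242.9), np.float64(279.3)), [27, 22, 15, 18, 114]), ((np.float64(231.2), np.float64(284.4)), [22, 35, 3, 2, 5])]
```

>>> apply_moves(
  plan=[
    {"linear": [0,0.4,0],"hand": 0,"angular": [0,0,0]},
    {"linear": [0,0.4,0],"hand": 0,"angular": [0,0,0]},
    {"linear": [0,0.2,0],"hand": 0,"angular": [0,0,0]},
    {"linear": [0,0.2,0],"hand": 0,"angular": [0,0,0]},
    {"linear": [0,0.2,0],"hand": 0,"angular": [0,0,0]},
    {"linear": [0,0.2,0],"hand": 0,"angular": [0,0,0]},
    {"linear": [0,0,0],"hand": 0,"angular": [0,0,0]},
  ],
)

```text
time_s: 23.85
eef_pos: [516.5, -157.5, 123.6]
ee_rot: [3.141, -0.0, 1.306]
wrist_force: [-0.0, -0.9, -0.0]
finger_gap: 0.3
grasp_force: 0.1
```

```bash
cat >> h.py <<'E'
def top(tag):
    a=look(36.4,tag); r=[]
    redtip(tag)
    for n in("scene","side"):
        im=cv2.imread(f"pics/r{tag}{n}.png")[:,:,::-1]; c=proj(n,O-115*V+[0,0,139]).astype(int)
        b=blobs(im,(0,0,0),(180,255,70),(c[0]-7,c[1]-6,c[0]+12,c[1]+10),2); print(n,[(q[0],q[1][4]) for q in b])
    print(fix(monitor.read_state()["eef_pos"]),a)
E
python3 - <<'E'
from h import *
top("26")
E
```

```text
red [ -59.6 -112.7   88.6] [2.8 2.8] theta -86.5
scene [((np.float64(213.7), np.float64(222.3)), 3)]
side [((np.float64(231.5), np.float64(260.3)), 79), ((np.float64(236.5), np.float64(271.0)), 2)]
[ -16.4 -115.2  123.7] [array([258.19, 210.59]), np.float64(48.2), np.float64(8.9), np.float64(1.8), np.float64(12.2)]
```

>>> apply_moves(
  plan=[
    {"linear": [0,-0.3,0],"hand": 0,"angular": [0,0,0]},
    {"linear": [0,-0.5,0],"hand": 0,"angular": [0,0,0]},
    {"linear": [0,-0.5,0],"hand": 0,"angular": [0,0,0]},
    {"linear": [0,0,-1],"hand": 0,"angular": [0,0,0]},
    {"linear": [0,0,-2.5],"hand": 0,"angular": [0,0,0]},
    {"linear": [0,0,-2.5],"hand": 0,"angular": [0,0,0]},
    {"linear": [0,0,-2.5],"hand": 0,"angular": [0,0,0]},
    {"linear": [0,0,-2.5],"hand": 0,"angular": [0,0,0]},
    {"linear": [0,0,0],"hand": 0,"angular": [0,0,0]},
    {"linear": [0,0,0],"hand": 0,"angular": [0,0,0]},
  ],
)

```text
time_s: 25.0
eef_pos: [503.7, -154.1, 234.0]
ee_rot: [3.14, 0.0, 1.305]
wrist_force: [-0.1, -0.3, -0.9]
finger_gap: 0.3
grasp_force: 0.0
```

Run:
```python
from h import *
top("27"); print(look(36.4,"27b"))
im=cv2.imread("pics/n27b.png")
cv2.imwrite("pics/c27.png",cv2.resize(im[150:300,190:330],(560,600),interpolation=cv2.INTER_CUBIC))
```

```text
red [ -57.9 -114.    91.6] [2. 2.] theta -83.5
scene [((np.float64(213.7), np.float64(222.3)), 3)]
side [((np.float64(229.2), np.float64(261.2)), 48), ((np.float64(236.5), np.float64(271.0)), 2)]
[ -30.5 -115.   231.9] [array([258.18, 210.57]), np.float64(48.3), np.float64(8.9), np.float64(2.0), np.float64(12.2)]
[array([258.19, 210.58]), np.float64(48.2), np.float64(8.9), np.float64(1.9), np.float64(12.2)]
```

View pics/c27.png

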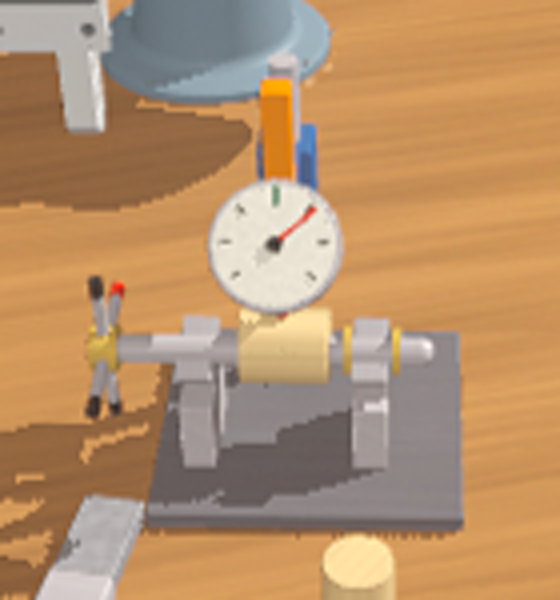

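The mandrel is seated, the needle reads its maximum (about 48° clockwise, tip at crop (315,208)), and the robot is clear. I'm handing in.

```bash
python3 -c "
from plant import job; print(job.hand_in())"
```

```text
the job is handed in; nothing more can be done
None
```

I lowered the indicator to within about 2° of the green mark, let go, and left the blank's high side under the plunger (needle about 48° clockwise, an estimated 2–5° of turn from the exact peak); one early push briefly tilted the mandrel about 2 mm in its V-blocks, but it settled back, and I handed in at about 25 s without seeing the verdict.

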